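# Dress the bench spindle sander

### The arm

A 7-joint arm with a two-finger parallel gripper is mounted at the origin on a cart in front of the work surface, level with it; the furniture and walls round the work are solid. World frame = base frame: x ahead of the robot, y to its left, z up, the work surface at z = 0. Lengths are in m, angles in rad, forces in N, time in s.
With the tool pointing down it reaches from about 0.425 to 0.825 m from the base axis. Payload 3.6 kg.
Tool frame: the origin (TCP) lies on the centre line of the jaws, within the pads' length; the fingertips stand 22 mm ahead of it and the grasp point (between the pads) lies 3 mm ahead of it (robot.tcp_to_tips is the distance from the TCP to the fingertips, in m); z points along the fingers, y is the line along which they close (so a half turn about z gives the same grasp; the last joint's range is limited). The gripper opens to 93 mm and grips with 3 to 60 N. Pads are 15 mm wide; open, the fingers measure 128 mm over their backs; the gripper's body (75 mm by 188 mm) begins 65 mm behind the grasp point.
Start: joints at [1.232, 0.615, -0.013, 1.423, 0.008, 1.103, -0.04], TCP at [0.199, -0.619, 0.241] pointing down, gripper open.
Joint ranges: [-3.12, 3.12], [-0.3, 2.06], [-1.34, 1.32], [0.26, 2.42], [-1.36, 4.5], [0.01, 1.98], [-2.84, 2.84]. Speed limits (rad/s): [2.79, 2.79, 3.14, 3.14, 3.14, 3.14, 3.14].

### API

Orientations are given as a unit quaternion [x, y, z, w].
In Python, from workcell import robot, eyes, order gives the robot as it stands (robot), with the cameras (eyes) and the job (order).
- The arm moves only by the shell command python3 inch.py 'ROWS' [FORCE]. ROWS is a JSON list of rows, 1 to 10 of them, each of 7 numbers: dx, dy, dz in m, then a rotation vector rx, ry, rz in rad, then the opening from 0.0 (shut) to 1.0 (fully open); each row is the pose to reach, as a shift and turn from the pose commanded when the command began, along the tool's axes at that moment; what a row does not reach only later rows make up. A row lasts 1/12 s, in which the tool goes at most 0.0417 m and 0.125 rad, less where a joint would pass 70% of its speed; a pose out of reach is approached as far as the arm can. The fingers move at their own pace and stop on an object; FORCE is the grip in N (left out, the last holds). Time passes only in rows, so rows that do not move let the fingers close. It prints the time, the measured TCP pose, the force, the opening and the grip force at its end.
- robot.state(): the state, without advancing time (a new reading comes with each control period).
- eyes.read_camera(name): name is "side" or "top"; returns the picture (400x640x3 uint8, blue, green, red); there is no depth.
- eyes.get_calibration(name): a dict with "fx", "fy", "cx", "cy" (pixels), "k1" (the pictures are not rectified: a ray, as slopes to the right and down, at radius r is drawn at 1 + k1 r^2 times it, then the intrinsics apply), "view" (4x4, takes a point from world to camera coordinates). Camera axes: x right, y down, z forward; pixel columns grow to the right and rows downward; lengths in m; the calibration is good to about 2 mm. A picture is of the moment at which its call begins. get_calibration takes no time and is no camera call.
- order.sign_off(): hands the job in; it is judged then, once.
The state is a dict: "t": time; "joint_pos": joint angles; "joint_vel": joint speeds; "effort": joint torques, N m; "tool_pos": TCP position; "ee_rot": TCP orientation; "contact_force": force on the tool from outside, world axes, zero at the start; "wrist_torque": the same for the moment, N m; "width": opening from 0.0 (shut) to 1.0 (fully open); "grip_force": force on a finger pad.
Only numpy, scipy, OpenCV 4.12 (cv2) and the standard library are available. Lean on these libraries where they do the work, as an engineer would, in place of code of your own. Each camera call takes 0.05 s, during which the arm holds its last target. There are 200 camera calls.

### The job

The bench sander's spindle is stripped: build it up again for use. Slide the black rubber drum onto the spindle first, then the narrow, tall sanding sleeve (pull it out of the wide, short spare sleeve it is stored in) all the way down over the drum, then the flat steel washer on top of the drum, and last the knurled nut over the thread onto the washer; it need not be screwed. Leave the spare sleeve standing where it is, and do not disturb the tape measure or the enamel pot.

Things in the scene. Friction and masses are not known exactly. Their poses are not given: they have to be found in the camera images.
- sander: The bench sander: low grey machine, fixed on the bench, table 232 x 188 mm and 110 mm high, with a bare upright steel spindle rising from a fixed steel washer (the lower washer, 59 mm across, 8 mm thick) on its table. Origin: on the spindle's axis, at the feet.
- spindle_seat (a point): Point on the spindle's axis in the top face of the lower washer, where drum and sleeve come to stand; z up. Above it the spindle is 12 mm thick up to 64 mm, then a 10 mm thread with a blunt cone (5 mm across at the tip), 83 mm above this point at its end. Parts slide down over it; nothing needs turning.
- drum: Rubber drum: black upright cylinder, 44 mm in diameter, 62 mm tall, upper edge bevelled (35 mm across at the very top), 15 mm bore through it, 130 g. Origin: centre of its underside, z up along its axis. It stands on the bench. On the spindle its underside rests on the spindle_seat.
- sleeve: Sanding sleeve to use: brown open tube, 54 mm outside, 48 mm inside, 58 mm tall, rigid, 50 g. Origin: centre of its underside, z up. At the start it stands on the bench inside the spare sleeve, loosely, and rises 32 mm above it: take it there and pull it straight up. Mounted, it surrounds the drum and its underside also rests on the spindle_seat; the drum then stands 4 mm above it.
- spare_sleeve: Spare sanding sleeve, the next size up, to be left standing: brown open tube, 68 mm outside, 62 mm inside, 26 mm tall, on the bench round the sleeve. Origin: centre of its underside.
- washer: Upper drum washer: flat steel disc lying on the bench, 42 mm in diameter, 7 mm thick, 14 mm bore. Origin: centre of its underside. Its place: on the drum's top, 62 mm above the spindle_seat.
- nut: Knurled round steel nut, 31 mm in diameter, 16 mm tall, 13 mm bore, lying flat on the bench. Origin: centre of its underside. Its place: on the washer, 69 mm above the spindle_seat.
- tape_measure: Tape measure, yellow, 61 x 89 x 66 mm, on the bench; a bystander. Origin: centre of its underside.
- enamel_pot: Pale grey enamel pot, open at the top, 79 mm across, 88 mm tall; a bystander. Origin: centre of its underside.

How it is judged:
On the way, in this order (a step that is already met when the one before it is completed fails the run):
1. the rubber drum stands on the lower washer, on the spindle (horizontal distance between drum and spindle_seat below 0.004 m and z of drum in the frame of spindle_seat between -0.003 and 0.003 m and angle between drum's own z axis and vertical below 0.12 rad), for 0.2 s.
2. the narrow tall sleeve is fully down over the drum (horizontal distance between sleeve and spindle_seat below 0.007 m and z of sleeve in the frame of spindle_seat between -0.003 and 0.003 m and angle between sleeve's own z axis and vertical below 0.12 rad), for 0.2 s.
3. the flat washer lies on the top of the drum, on the spindle (horizontal distance between washer and spindle_seat below 0.005 m and z of washer in the frame of spindle_seat between 0.059 and 0.065 m and angle between washer's own z axis and vertical below 0.12 rad), for 0.2 s.
4. the knurled nut sits on the washer, over the thread (horizontal distance between nut and spindle_seat below 0.005 m and z of nut in the frame of spindle_seat between 0.066 and 0.072 m and angle between nut's own z axis and vertical below 0.12 rad), for 0.2 s.
At the end, for the whole second after the job is handed in: Drum and sleeve on the lower washer, washer on the drum, nut on the washer: each within 3 mm of its seated height, within 4 (drum), 7 (sleeve), 5 mm (washer, nut) of the axis, level within 0.12 rad, at rest; spare sleeve upright within 40 mm of its start (all of step 1 and all of step 2 and all of step 3 and all of step 4 and linear speed of each of drum, sleeve, washer, nut, spare_sleeve below 0.02 m/s and angle between spare_sleeve's own z axis and vertical below 0.1 rad and distance of spare_sleeve from where it was at the start of the episode below 0.04 m); the robot touches nothing.
It fails at once if the spare sleeve is tipped or carried off (angle between spare_sleeve's own z axis and vertical above 0.5 rad or distance of spare_sleeve from where it was at the start of the episode above 0.05 m).
It fails at once if a bystander is disturbed (distance of any of tape_measure, enamel_pot from where it was at the start of the episode above 0.02 m).
It also fails if it takes over 128 s, if anything falls off the work surface, if the arm or the gripper's body presses on something with over 40 N, if the wrist force passes 120 N, or if a joint passes its speed limit or range.

## Working session

There is one attempt and no reset: what is moved stays moved. The work goes in short steps, Python scripts to look and compute and a shell command to move; the robot and the scene stay as the last step left them, time stands still between calls to the robot, and variables do not carry over. Pictures are saved under pics/ and viewed, at most 16 in all, crops included, and the job is handed in when it is done.

```bash
ls; mkdir -p pics
python3 - <<'E'
from workcell import robot, eyes, order
import cv2
for n in("side","top"):
    cv2.imwrite(f"pics/{n}0.png",eyes.read_camera(n)); c=eyes.get_calibration(n); print(n,c)
s=robot.state();print(s['t'],s['tool_pos'],s['ee_rot'],s['width'],robot.tcp_to_tips)
E
```

```text
inch.py
pics
workcell.py
side {'fx': 399.11648591424284, 'fy': 399.11648591424284, 'cx': 318.95756142081314, 'cy': 194.77611921182424, 'k1': -0.06761999837633863, 'view': array([[-0.90170385, -0.43224279, -0.00981484,  0.49981463],
       [-0.20870103,  0.45502895, -0.86567462,  0.23723378],
       [ 0.37864765, -0.77853377, -0.50051087,  0.89454537],
       [ 0.        ,  0.        ,  0.        ,  1.        ]])}
top {'fx': 483.5644033016801, 'fy': 483.5644033016801, 'cx': 315.58211290144976, 'cy': 194.84916316513923, 'k1': -0.07731638123837882, 'view': array([[-0.01699516, -0.99985102,  0.00301777, -0.02281397],
       [-0.99717308,  0.01672854, -0.07325307,  0.57390785],
       [ 0.07319167, -0.00425419, -0.99730882,  1.35561335],
       [ 0.        ,  0.        ,  0.        ,  1.        ]])}
0.1 [ 0.19922052 -0.61803052  0.23959688] [ 9.87864151e-01  1.55316034e-01 -1.94480847e-04 -1.14516824e-03] 1.0003828623428077 0.022
```

View pics/top0.png

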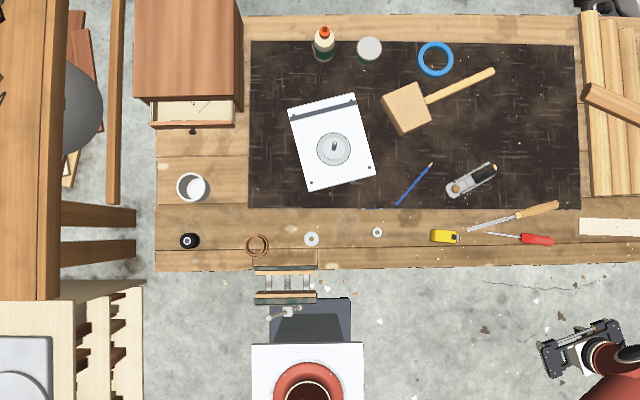

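View pics/side0.png

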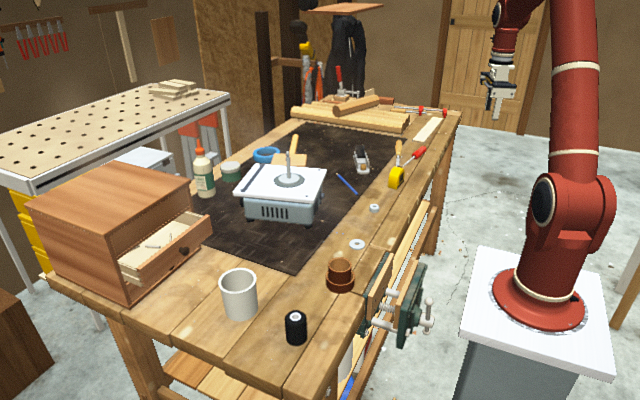

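The top view shows the drum at (189,240), sleeves at (257,245), washer at (311,239), nut at (377,232), tape at (445,236), pot at (192,187) and spindle at about (333,148). Next I'll enlarge crops to get finer pixel positions.

Run:
```python
import cv2,numpy as np
t=cv2.imread("pics/top0.png");s=cv2.imread("pics/side0.png")
def c(im,u,v,w,h,k):return cv2.resize(im[v:v+h,u:u+w],None,fx=k,fy=k,interpolation=cv2.INTER_CUBIC)
# top row: drum 170..., sleeve, washer, nut, spindle : 40x40 at x6=240 
tiles=[c(t,u,v,40,40,6) for u,v in((170,220),(237,225),(291,219),(357,212),(313,128))]
sd=[c(s,u,v,40,60,6)[:240] if 0 else c(s,u,v,60,60,4) for u,v in((270,300),(310,250),(330,215),(345,180),(260,140))]
g=np.vstack([np.hstack(tiles[:3]),np.hstack(tiles[3:]+sd[4:])]);cv2.imwrite("pics/ct.png",g)
g=np.hstack(sd[:3]);g2=np.hstack([sd[3],c(t,165,160,60,60,4),c(t,425,210,60,60,4)]);cv2.imwrite("pics/cs.png",np.vstack([g,g2]))
```

```text
(no output)
```

View pics/ct.png

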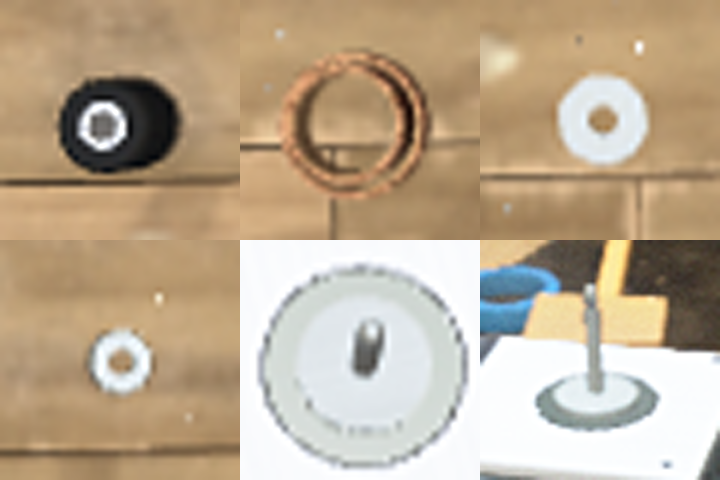

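View pics/cs.png

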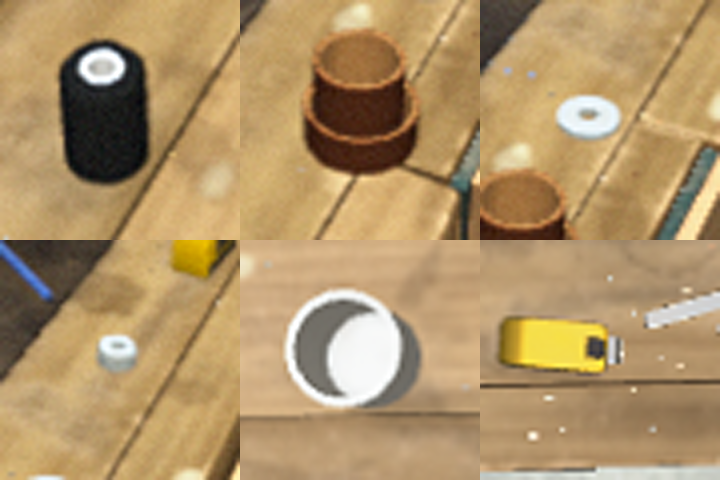

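Read-offs, taken at the known heights:

| Part | Top view (px) | Side view (px) |
|---|---|---|
| Drum top | (186.6,240.4) | (295.4,316.6) |
| Sleeve top | (253.6,245.2) | (339.5,264.6) |
| Washer | (311.1,238.6) | (356.6,243.6) |
| Nut | (376.8,231.9) | (374.1,205.9) |
| Spindle tip | (334.9,141.8) | (287.1,151.1) |

I'll now convert these to positions, cross-check the two cameras and overlay the predicted outlines.

```bash
cat > h.py <<'E'
import numpy as np,cv2
from workcell import robot, eyes, order
from scipy.optimize import least_squares
def cal(n):
    c=eyes.get_calibration(n);K=np.array([[c['fx'],0,c['cx']],[0,c['fy'],c['cy']],[0,0,1]]);V=np.array(c['view'])
    return K,np.array([c['k1'],0,0,0,0]),V
def proj(n,P):
    K,d,V=cal(n);return cv2.projectPoints(np.array(P,float).reshape(-1,1,3),cv2.Rodrigues(V[:3,:3])[0],V[:3,3],K,d)[0][:,0]
def atz(n,uv,z):
    K,d,V=cal(n);r=cv2.undistortPoints(np.array([[uv]],float),K,d)[0,0];R=V[:3,:3]
    w=R.T@[r[0],r[1],1];o=-R.T@V[:3,3];return (o+w*(z-o[2])/w[2])
def tri(a,b):
    f=lambda p:np.r_[proj("top",p)[0]-a,proj("side",p)[0]-b]
    s=least_squares(f,[.6,0,.05]);return s.x,np.abs(s.fun).max()
def ring(n,im,x,y,z,r,col,k=1,off=(0,0)):
    t=np.linspace(0,2*np.pi,60);p=proj(n,np.c_[x+r*np.cos(t),y+r*np.sin(t),0*t+z])
    p=((p-off+.5)*k-.5);cv2.polylines(im,[np.round(p).astype(int)],True,col,1)
E
python3 - <<'E'
from h import *
D=dict(drum=((186.6,240.4),(295.4,316.6),.062),sleeve=((253.6,245.2),(339.5,264.6),.058),washer=((311.1,238.6),(356.6,243.6),.007),
nut=((376.8,231.9),(374.1,205.9),.016),tip=((334.9,141.8),(287.1,151.1),.201),base=((333.4,149.1),(288.6,177.6),.118))
P={}
for k,(a,b,z) in D.items():
    A=atz("top",a,z)[:2];B=atz("side",b,z)[:2];P[k]=(A+B)/2;t,e=tri(a,b);print(k,A.round(4),B.round(4),'tri',t.round(4),e.round(2))
print('pot',atz("top",(190.9,186.6),.088),'tape',atz("top",(443.6,236),.066))
# overlay
def tiles(n,lst,k=6,w=40):
    im0=cv2.imread(f"pics/{n}0.png");o=[]
    for (u,v),rs in lst:
        u=int(u)-w//2;v=int(v)-w//2
        im=cv2.resize(im0[v:v+w,u:u+w],None,fx=k,fy=k,interpolation=cv2.INTER_CUBIC)
        for (p,z,r) in rs: ring(n,im,p[0],p[1],z,r,(0,255,0),k,(u,v))
        o.append(im)
    return np.hstack(o)
def L(i):
    return [(D['drum'][i],[(P['drum'],0,.022),(P['drum'],.062,.0175)]),(D['sleeve'][i],[(P['sleeve'],.058,.027),(P['sleeve'],0.026,.034)]),
 (D['washer'][i],[(P['washer'],.007,.021)])],[(D['nut'][i],[(P['nut'],.016,.0155)]),(D['base'][i],[(P['base'],.118,.0295),(P['base'],.201,.0025)])]
a,b=L(0);T=[tiles("top",a),np.hstack([tiles("top",b)])];a2,b2=L(1)
row2=np.hstack([T[1],tiles("side",[b2[1]])])
cv2.imwrite("pics/ov.png",np.vstack([T[0],row2]))
E
```

```text
drum [0.4505 0.3255] [0.4479 0.3275] tri [0.4495 0.3257 0.0596] 0.31
sleeve [0.4346 0.1407] [0.4331 0.1418] tri [0.434  0.1406 0.0568] 0.19
washer [ 0.4493 -0.0176] [ 0.4486 -0.0138] tri [ 0.4496 -0.0175  0.0041] 0.11
nut [ 0.4651 -0.205 ] [ 0.4642 -0.2031] tri [ 0.465  -0.2052  0.0146] 0.04
tip [ 0.6922 -0.0822] [ 0.696  -0.0915] tri [ 0.691  -0.0822  0.2057] 0.17
base [ 0.6879 -0.0817] [ 0.6942 -0.089 ] tri [ 0.688 -0.081  0.123] 0.44
pot [0.59675184 0.30695426 0.088     ] tape [ 0.45054736 -0.38308202  0.066     ]
```

View pics/ov.png

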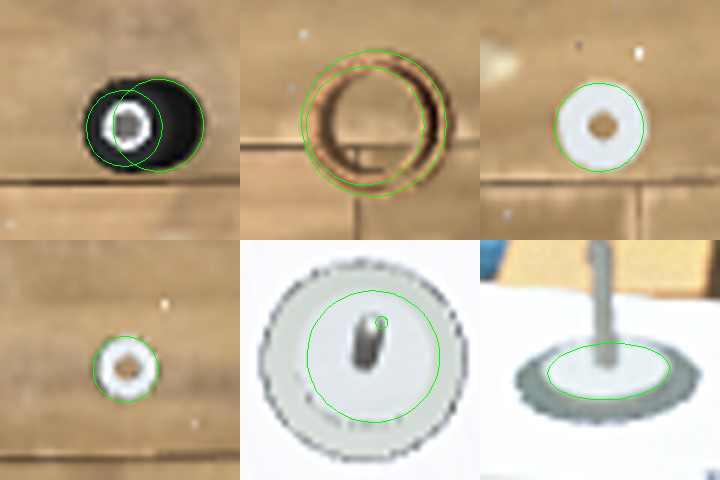

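The top camera agrees well with the known sizes. The side camera is a few mm off, so I'll rely on the top view and correct relative to the gripper. I'll add a helper that prints tool-frame deltas.

```bash
cat > go.py <<'E'
import sys,numpy as np
from workcell import robot, eyes, order
from scipy.spatial.transform import Rotation as R
s=robot.state();r=R.from_quat(s['ee_rot'])
print(s['t'],'joints',np.round(s['joint_pos'],2),'yaw',np.arctan2(*r.as_matrix()[[1,0],0]).round(3))
for a in sys.argv[1:]:
    d=r.inv().apply(np.array(eval(a))-s['tool_pos']);print(a,d.round(4),'rows',np.ceil(np.linalg.norm(d)/.0417))
E
python3 go.py .5,-.35,.25 .58,0,.25 .45,.3255,.2 .45,.3255,.065
```

```text
0.1 joints [ 1.23  0.62 -0.01  1.42  0.01  1.1  -0.04] yaw 0.312
.5,-.35,.25 [ 0.3685 -0.1628 -0.01  ] rows 10.0
.58,0,.25 [ 0.5521 -0.4714 -0.0093] rows 18.0
.45,.3255,.2 [ 0.5282 -0.821   0.0415] rows 24.0
.45,.3255,.065 [ 0.5282 -0.8206  0.1765] rows 24.0
```

```bash
python3 inch.py '[[0.184,-0.081,-0.01,0,0,0,1],[0.3685,-0.163,-0.01,0,0,0,1],[0.3685,-0.163,-0.01,0,0,0,1],[0.3685,-0.163,-0.01,0,0,0,1],[0.3685,-0.163,-0.01,0,0,0,1],[0.3685,-0.163,-0.01,0,0,0,1],[0.3685,-0.163,-0.01,0,0,0,1],[0.3685,-0.163,-0.01,0,0,0,1],[0.3685,-0.163,-0.01,0,0,0,1],[0.3685,-0.163,-0.01,0,0,0,1]]'; python3 go.py .58,0,.25 .45,.3255,.2
```

```text
t: 0.93
tool_pos: [0.5036, -0.3457, 0.2503]
ee_rot: [0.987, 0.158, 0.001, -0.001]
contact_force: [0.5, 0.9, 0.0]
width: 0.999
grip_force: 0.0
0.9333 joints [ 0.59  0.54 -0.04  1.53  0.02  1.07 -0.71] yaw 0.317
.58,0,.25 [ 0.1804 -0.3046  0.0015] rows 9.0
.45,.3255,.2 [ 0.1583 -0.6543  0.0523] rows 17.0
```

```bash
python3 inch.py '[[0.18,-0.305,0,0,0,0,1],[0.18,-0.305,0,0,0,0,1],[0.18,-0.305,0,0,0,0,1],[0.18,-0.305,0,0,0,0,1],[0.18,-0.305,0,0,0,0,1],[0.18,-0.305,0,0,0,0,1],[0.18,-0.305,0,0,0,0,1],[0.18,-0.305,0,0,0,0,1],[0.18,-0.305,0,0,0,0,1],[0.18,-0.305,0,0,0,0,1]]'; python3 go.py .45,.3255,.16
```

```text
t: 1.77
tool_pos: [0.5782, 0.0037, 0.2502]
ee_rot: [0.987, 0.161, 0.0, -0.003]
contact_force: [0.1, 0.9, -0.2]
width: 1.002
grip_force: 0.0
1.7667 joints [ 0.01  0.49 -0.08  1.62  0.04  1.03 -1.33] yaw 0.324
.45,.3255,.16 [-0.0193 -0.3454  0.092 ] rows 9.0
```

```bash
python3 inch.py '[[-0.02,-0.345,0.09,0,0,0,1],[-0.02,-0.345,0.09,0,0,0,1],[-0.02,-0.345,0.09,0,0,0,1],[-0.02,-0.345,0.09,0,0,0,1],[-0.02,-0.345,0.09,0,0,0,1],[-0.02,-0.345,0.09,0,0,0,1],[-0.02,-0.345,0.09,0,0,0,1],[-0.02,-0.345,0.09,0,0,0,1],[-0.02,-0.345,0.09,0,0,0,1],[-0.02,-0.345,0.09,0,0,0,1]]'; python3 inch.py '[[0,0,0,0,0,0,1]]'; python3 go.py .45,.3255,.048;python3 - <<'E'
from h import *
im=eyes.read_camera("side");p=robot.state()['tool_pos'];u,v=proj("side",p)[0];print(u,v,p)
u=int(u)-50;v=int(v)-40;a=cv2.resize(im[v:v+100,u:u+100],None,fx=5,fy=5,interpolation=cv2.INTER_CUBIC)
cv2.imwrite("pics/d1.png",a)
E
```

```text
t: 2.6
tool_pos: [0.4487, 0.323, 0.159]
ee_rot: [0.987, 0.16, -0.002, -0.001]
contact_force: [-0.4, 0.9, -0.4]
width: 0.997
grip_force: 0.0
t: 2.68
tool_pos: [0.4522, 0.3176, 0.1599]
ee_rot: [0.988, 0.157, -0.001, 0.001]
contact_force: [0.0, -0.5, -0.4]
width: 1.002
grip_force: 0.0
2.6833 joints [-0.59  0.56 -0.09  1.8   0.07  0.78 -1.97] yaw 0.314
.45,.3255,.048 [ 0.0005 -0.0083  0.1119] rows 3.0
293.5679833011143 274.0760581309495 [0.45352955 0.31582939 0.16033648]
```

View pics/d1.png

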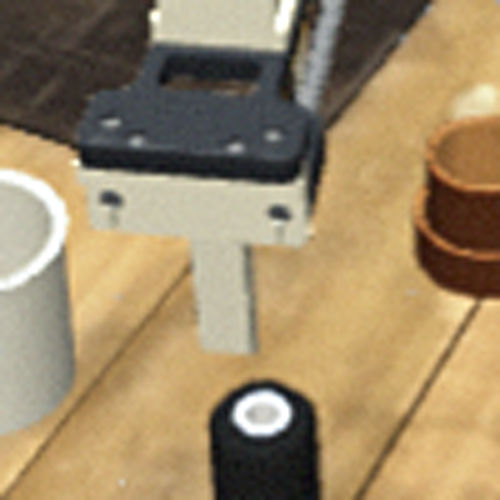

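The drum stands under the fingers with the pot clear to the left. The readings show the arm still settling, so I'll wait and recheck.

```bash
python3 inch.py '[[0,0,0,0,0,0,1],[0,0,0,0,0,0,1],[0,0,0,0,0,0,1],[0,0,0,0,0,0,1]]'|sed -n 1,3p;python3 inch.py '[[0,0,0,0,0,0,1],[0,0,0,0,0,0,1]]'|sed -n 1,3p; python3 go.py .4505,.3255,.048
```

```text
t: 3.07
tool_pos: [0.4538, 0.3162, 0.161]
ee_rot: [0.988, 0.154, 0.0, 0.0]
t: 3.23
tool_pos: [0.4532, 0.317, 0.1608]
ee_rot: [0.988, 0.155, 0.0, -0.0]
3.2333 joints [-0.59  0.56 -0.09  1.8   0.07  0.78 -1.98] yaw 0.311
.4505,.3255,.048 [-0.     -0.0089  0.1128] rows 3.0
```

```bash
python3 inch.py '[[0,-0.009,0.03,0,0,0,1],[0,-0.009,0.055,0,0,0,1],[0,-0.009,0.08,0,0,0,1],[0,-0.009,0.1,0,0,0,1],[0,-0.009,0.113,0,0,0,1],[0,-0.009,0.113,0,0,0,1],[0,-0.009,0.113,0,0,0,1],[0,-0.009,0.113,0,0,0,1]]' ; python3 inch.py '[[0,0,0,0,0,0,0.4],[0,0,0,0,0,0,0.4],[0,0,0,0,0,0,0.4],[0,0,0,0,0,0,0.4],[0,0,0,0,0,0,0.4],[0,0,0,0,0,0,0.4],[0,0,0,0,0,0,0.4],[0,0,0,0,0,0,0.4]]' 15
```

```text
t: 3.9
tool_pos: [0.4509, 0.3264, 0.0486]
ee_rot: [0.988, 0.155, 0.001, -0.0]
contact_force: [0.3, 0.3, 0.5]
width: 0.994
grip_force: 0.0
t: 4.57
tool_pos: [0.4502, 0.326, 0.0477]
ee_rot: [0.988, 0.155, 0.0, -0.0]
contact_force: [-0.1, -0.7, -0.4]
width: 0.477
grip_force: 14.0
```

```bash
python3 inch.py '[[0,0,0,0,0,0,0.3],[0,0,-0.03,0,0,0,0.3],[0,0,-0.07,0,0,0,0.3],[0,0,-0.11,0,0,0,0.3],[0,0,-0.15,0,0,0,0.3],[0,0,-0.19,0,0,0,0.3],[0,0,-0.225,0,0,0,0.3],[0,0,-0.225,0,0,0,0.3],[0,0,-0.225,0,0,0,0.3]]' 25; python3 go.py .6,.1,.273 .69,-.082,.273
```

```text
t: 5.32
tool_pos: [0.4508, 0.3263, 0.2746]
ee_rot: [0.988, 0.155, 0.002, -0.001]
contact_force: [-0.3, 0.1, -2.0]
width: 0.474
grip_force: 25.0
5.3167 joints [-0.6   0.44 -0.1   1.65  0.05  1.05 -1.97] yaw 0.312
.6,.1,.273 [0.0726 0.2612 0.0016] rows 7.0
.69,-.082,.273 [0.1024 0.462  0.0014] rows 12.0
```

```bash
python3 inch.py '[[0.009,0.039,0,0,0,0,0.3],[0.018,0.078,0,0,0,0,0.3],[0.027,0.117,0,0,0,0,0.3],[0.036,0.156,0,0,0,0,0.3],[0.044,0.195,0,0,0,0,0.3],[0.053,0.234,0,0,0,0,0.3],[0.062,0.273,0,0,0,0,0.3],[0.071,0.312,0,0,0,0,0.3],[0.08,0.351,0,0,0,0,0.3],[0.086,0.38,0,0,0,0,0.3]]'|sed -n 2p; python3 inch.py '[[0.0055,0.027,0,0,0,0,0.3],[0.011,0.054,0,0,0,0,0.3],[0.0145,0.071,0,0,0,0,0.3],[0.0165,0.081,0,0,0,0,0.3],[0.0165,0.082,0,0,0,0,0.3],[0.0165,0.082,0,0,0,0,0.3],[0.0165,0.082,0,0,0,0,0.3],[0.0165,0.082,0,0,0,0,0.3],[0.0165,0.082,0,0,0,0,0.3]]'; python3 go.py .69,-.082,.273;python3 - <<'E'
from h import *
o=[]
for n,w in(("top",50),("side",60)):
    im=eyes.read_camera(n);cv2.imwrite(f"pics/{n}d.png",im);u,v=map(int,proj(n,[.69,-.082,.19])[0])
    print(n,u,v);k=400/w;w//=2
    o.append(cv2.resize(im[v-w:v+w,u-w:u+w],(400,400),interpolation=cv2.INTER_CUBIC))
cv2.imwrite("pics/d2.png",np.hstack(o))
E
```

```text
tool_pos: [0.6485, -0.0141, 0.2693]
t: 6.9
tool_pos: [0.6893, -0.0804, 0.273]
ee_rot: [0.988, 0.157, 0.0, -0.0]
contact_force: [-0.1, 0.8, -1.1]
width: 0.471
grip_force: 25.0
6.9 joints [ 0.1   0.67 -0.04  1.23  0.02  1.25 -1.19] yaw 0.314
.69,-.082,.273 [ 0.0002  0.0017 -0.    ] rows 1.0
top 334 143
side 287 156
```

View pics/d2.png

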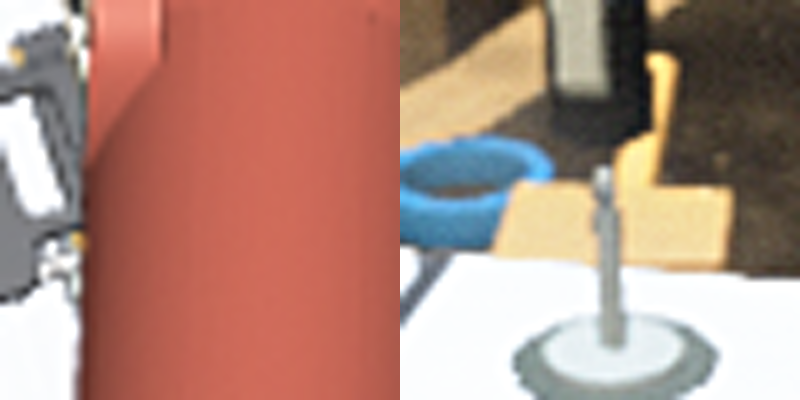

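Side view: the drum hangs above and behind the tip, with its bottom edge at crop (598,148) and the tip at (602,168). Laterally it looks aligned with the leaning spindle line. The top view is blocked by the arm. I'll use the drum's known pose to find the side camera's bias here.

Run:
```python
from h import *
s=robot.state();p=s['tool_pos'];print(p)
im0=cv2.imread("pics/sided.png");u,v=257,126
b=cv2.resize(im0[v:v+60,u:u+60],(600,600),interpolation=cv2.INTER_CUBIC)
ring("side",b,p[0],p[1],p[2]-.048,.022,(0,255,0),10,(u,v))
for h in (.118,.182): ring("side",b,.69,-.082,h,.006,(0,0,255),10,(u,v))
ring("side",b,.69,-.082,.201,.0025,(0,0,255),10,(u,v));ring("side",b,.69,-.082,.118,.0295,(0,0,255),10,(u,v))
cv2.imwrite("pics/d3.png",b)
```

```text
[ 0.68938557 -0.08122429  0.27309766]
```

View pics/d3.png

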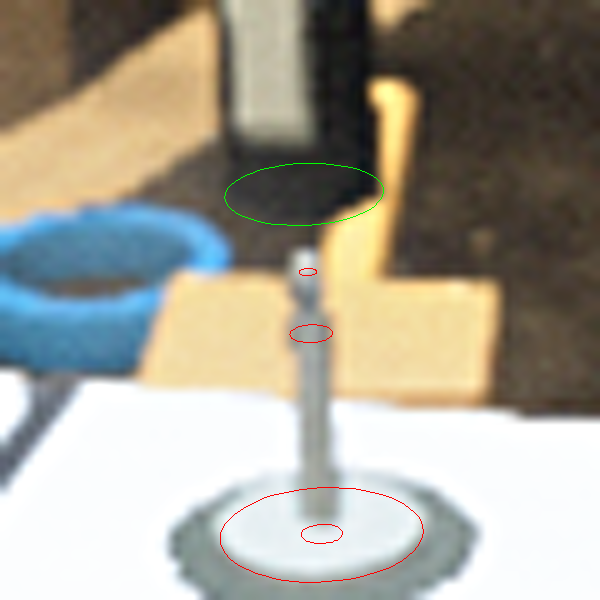

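The side camera's bias at the drum roughly matches its bias at the spindle, and the drum is within about 1–2 mm. From the top view, the lower washer's centre puts the axis at (0.6885,-0.082). I'll trim to that and descend carefully, watching the force.

```bash
python3 go.py .6885,-.082,.250; python3 inch.py '[[-0.001,0.001,0.01,0,0,0,0.3],[-0.001,0.001,0.017,0,0,0,0.3],[-0.001,0.001,0.022,0,0,0,0.3],[-0.001,0.001,0.022,0,0,0,0.3]]'; python3 inch.py '[[0,0,0.004,0,0,0,0.3],[0,0,0.008,0,0,0,0.3],[0,0,0.008,0,0,0,0.3]]'
```

```text
7.0 joints [ 0.1   0.67 -0.03  1.22  0.02  1.25 -1.19] yaw 0.313
.6885,-.082,.250 [-0.0011  0.0005  0.0231] rows 1.0
t: 7.33
tool_pos: [0.6883, -0.0829, 0.2486]
ee_rot: [0.988, 0.155, -0.001, -0.001]
contact_force: [0.7, 1.1, -2.0]
width: 0.474
grip_force: 25.0
t: 7.58
tool_pos: [0.6888, -0.083, 0.2418]
ee_rot: [0.988, 0.155, -0.0, -0.001]
contact_force: [1.3, 1.9, -2.1]
width: 0.472
grip_force: 25.0
```

```bash
python3 inch.py '[[0,0,0.004,0,0,0,0.3],[0,0,0.008,0,0,0,0.3],[0,0,0.008,0,0,0,0.3]]'|sed -n 2,4p; python3 inch.py '[[0,0,0.004,0,0,0,0.3],[0,0,0.008,0,0,0,0.3],[0,0,0.008,0,0,0,0.3]]'|sed -n 2,4p;python3 - <<'E'
from workcell import robot, eyes, order
s=robot.state();print(s['contact_force'],s['wrist_torque'])
E
```

```text
tool_pos: [0.6889, -0.0825, 0.2339]
ee_rot: [0.988, 0.156, 0.0, -0.001]
contact_force: [1.3, 3.1, -2.5]
tool_pos: [0.6889, -0.0825, 0.2259]
ee_rot: [0.988, 0.156, -0.0, -0.001]
contact_force: [0.4, 3.0, -2.6]
[ 0.38032423  2.97314017 -2.55489283] [ 0.95130647 -0.28880272 -0.0295626 ]
```

```bash
python3 inch.py '[[0,-0.001,0.004,0,0,0,0.3],[0,-0.001,0.012,0,0,0,0.3],[0,-0.001,0.02,0,0,0,0.3],[0,-0.001,0.02,0,0,0,0.3]]'|sed -n 2,4p; python3 inch.py '[[0,0,0.008,0,0,0,0.3],[0,0,0.016,0,0,0,0.3],[0,0,0.022,0,0,0,0.3],[0,0,0.022,0,0,0,0.3]]'|sed -n 2,4p
```

```text
tool_pos: [0.6886, -0.0822, 0.2045]
ee_rot: [0.988, 0.156, -0.0, -0.0]
contact_force: [2.8, 3.8, -4.7]
tool_pos: [0.6887, -0.0822, 0.1828]
ee_rot: [0.988, 0.156, -0.0, -0.0]
contact_force: [4.3, 5.8, -5.1]
```

```bash
python3 inch.py '[[0.001,-0.001,0,0,0,0,0.3],[0.001,-0.001,0.005,0,0,0,0.3],[0.001,-0.001,0.01,0,0,0,0.3],[0.001,-0.001,0.01,0,0,0,0.3]]'|sed -n 2,4p; python3 inch.py '[[0,0,0.003,0,0,0,0.3],[0,0,0.006,0,0,0,0.3],[0,0,0.006,0,0,0,0.3]]'|sed -n 2,4p
```

```text
tool_pos: [0.6888, -0.0821, 0.1733]
ee_rot: [0.988, 0.155, -0.001, 0.0]
contact_force: [1.6, 2.3, -3.4]
tool_pos: [0.6891, -0.0822, 0.172]
ee_rot: [0.988, 0.155, 0.0, 0.001]
contact_force: [-4.3, 2.9, 11.0]
```

Contact came at an underside height of about 0.124, which matches the triangulated seat height of 0.123. I'll back off the pressure and release.

```bash
python3 inch.py '[[0,0,-0.003,0,0,0,0.3],[0,0,-0.003,0,0,0,0.3],[0,0,-0.003,0,0,0,0.7],[0,0,-0.003,0,0,0,0.7],[0,0,-0.003,0,0,0,0.7],[0,0,-0.003,0,0,0,0.7]]'; python3 inch.py '[[0,0,-0.03,0,0,0,0.7],[0,0,-0.07,0,0,0,0.7],[0,0,-0.11,0,0,0,0.8],[0,0,-0.11,0,0,0,0.8],[0,0,-0.11,0,0,0,0.8]]';python3 - <<'E'
from h import *
im0=eyes.read_camera("side");u,v=240,110
b=cv2.resize(im0[v:v+80,u:u+80],(560,560),interpolation=cv2.INTER_CUBIC);cv2.imwrite("pics/d4.png",b)
E
python3 go.py .6,.1,.25 .4345,.1406,.2
```

```text
t: 9.83
tool_pos: [0.6889, -0.0825, 0.1712]
ee_rot: [0.988, 0.155, -0.001, 0.001]
contact_force: [-0.2, -0.0, 0.1]
width: 0.682
grip_force: 0.0
t: 10.25
tool_pos: [0.6907, -0.0821, 0.2851]
ee_rot: [0.988, 0.155, 0.003, 0.001]
contact_force: [0.1, -1.2, -0.4]
width: 0.797
grip_force: 0.0
10.3 joints [ 0.1   0.66 -0.03  1.21  0.02  1.27 -1.19] yaw 0.311
.6,.1,.25 [-0.0293 -0.2005  0.0321] rows 5.0
.4345,.1406,.2 [-0.1744 -0.2899  0.0818] rows 9.0
```

View pics/d4.png

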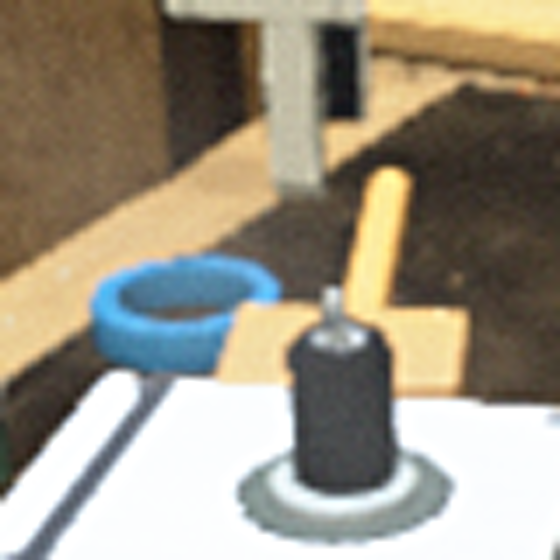

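The drum stands on the lower washer with the spindle tip protruding. Next, the sleeve.

```bash
python3 inch.py '[[-0.02,-0.033,0.009,0,0,0,1],[-0.04,-0.066,0.018,0,0,0,1],[-0.06,-0.099,0.027,0,0,0,1],[-0.08,-0.132,0.036,0,0,0,1],[-0.1,-0.165,0.045,0,0,0,1],[-0.12,-0.198,0.054,0,0,0,1],[-0.14,-0.231,0.063,0,0,0,1],[-0.158,-0.262,0.074,0,0,0,1],[-0.17,-0.283,0.08,0,0,0,1],[-0.174,-0.29,0.082,0,0,0,1]]'|sed -n 2,4p; python3 inch.py '[[0,0,0,0,0,0,1],[0,0,0,0,0,0,1],[0,0,0,0,0,0,1]]'|sed -n 2,4p;python3 go.py .4345,.1407,.054
```

```text
tool_pos: [0.4292, 0.1433, 0.1973]
ee_rot: [0.987, 0.158, -0.004, -0.0]
contact_force: [1.1, 0.2, -0.0]
tool_pos: [0.4363, 0.1396, 0.1996]
ee_rot: [0.988, 0.154, 0.001, 0.0]
contact_force: [-0.1, -0.0, -0.3]
11.3833 joints [-0.31  0.38 -0.07  2.01  0.04  0.76 -1.66] yaw 0.309
.4345,.1407,.054 [-0.0015 -0.0017  0.1456] rows 4.0
```

```bash
python3 inch.py '[[-0.001,-0.002,0.03,0,0,0,1],[-0.001,-0.002,0.06,0,0,0,1],[-0.001,-0.002,0.09,0,0,0,1],[-0.001,-0.002,0.12,0,0,0,1],[-0.001,-0.002,0.14,0,0,0,1],[-0.001,-0.002,0.146,0,0,0,1],[-0.001,-0.002,0.146,0,0,0,1],[-0.001,-0.002,0.146,0,0,0,1]]'; python3 inch.py '[[0,0,0,0,0,0,0.45],[0,0,0,0,0,0,0.45],[0,0,0,0,0,0,0.45],[0,0,0,0,0,0,0.45],[0,0,0,0,0,0,0.45],[0,0,0,0,0,0,0.45],[0,0,0,0,0,0,0.45],[0,0,0,0,0,0,0.45]]' 12
```

```text
t: 12.05
tool_pos: [0.4344, 0.1422, 0.0541]
ee_rot: [0.988, 0.154, 0.001, 0.0]
contact_force: [0.9, -0.3, 1.3]
width: 1.0
grip_force: 0.0
t: 12.72
tool_pos: [0.4333, 0.1427, 0.0539]
ee_rot: [0.988, 0.155, 0.0, 0.0]
contact_force: [-0.4, -0.2, 2.6]
width: 0.571
grip_force: 12.0
```

```bash
python3 inch.py '[[0,0,-0.01,0,0,0,0.4],[0,0,-0.025,0,0,0,0.4],[0,0,-0.045,0,0,0,0.4],[0,0,-0.075,0,0,0,0.4],[0,0,-0.11,0,0,0,0.4],[0,0,-0.15,0,0,0,0.4],[0,0,-0.19,0,0,0,0.4],[0,0,-0.23,0,0,0,0.4],[0,0,-0.24,0,0,0,0.4],[0,0,-0.24,0,0,0,0.4]]' 18;python3 go.py .6885,-.0822,.29
python3 - <<'E'
from h import *
im0=eyes.read_camera("side");u,v=290,200
b=cv2.resize(im0[v:v+100,u:u+100],(500,500),interpolation=cv2.INTER_CUBIC);cv2.imwrite("pics/s1.png",b)
E
```

```text
t: 13.55
tool_pos: [0.4346, 0.1435, 0.297]
ee_rot: [0.988, 0.155, 0.004, -0.001]
contact_force: [0.1, 1.0, -0.8]
width: 0.565
grip_force: 18.0
13.55 joints [-0.3   0.25 -0.08  1.87  0.02  1.01 -1.65] yaw 0.312
.6885,-.0822,.29 [0.1723 0.2927 0.0083] rows 9.0
```

View pics/s1.png

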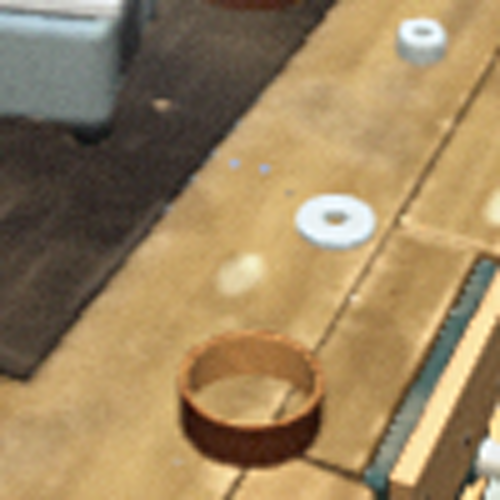

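The spare sleeve is still standing and the sleeve is out. Moving it over the spindle.

```bash
python3 inch.py '[[0.018,0.03,0.001,0,0,0,0.4],[0.036,0.061,0.002,0,0,0,0.4],[0.054,0.092,0.003,0,0,0,0.4],[0.072,0.122,0.004,0,0,0,0.4],[0.09,0.153,0.005,0,0,0,0.4],[0.108,0.184,0.006,0,0,0,0.4],[0.126,0.214,0.007,0,0,0,0.4],[0.144,0.245,0.008,0,0,0,0.4],[0.16,0.272,0.008,0,0,0,0.4],[0.17,0.288,0.008,0,0,0,0.4]]'|sed -n 2p; python3 inch.py '[[0.002,0.004,0,0,0,0,0.4],[0.002,0.004,0,0,0,0,0.4],[0.002,0.004,0,0,0,0,0.4],[0.002,0.004,0,0,0,0,0.4],[0.002,0.004,0,0,0,0,0.4]]'|sed -n 2,4p;python3 go.py .6885,-.0824,.255
```

```text
tool_pos: [0.6835, -0.083, 0.2809]
tool_pos: [0.6856, -0.0805, 0.2858]
ee_rot: [0.988, 0.156, -0.0, -0.001]
contact_force: [-0.4, 0.3, -0.1]
14.85 joints [ 0.09  0.65 -0.01  1.22  0.    1.27 -1.17] yaw 0.314
.6885,-.0824,.255 [0.0021 0.0027 0.0308] rows 1.0
```

```bash
python3 inch.py '[[0.002,0.003,0.01,0,0,0,0.4],[0.002,0.003,0.02,0,0,0,0.4],[0.002,0.003,0.03,0,0,0,0.4],[0.002,0.003,0.04,0,0,0,0.4],[0.002,0.003,0.043,0,0,0,0.4],[0.002,0.003,0.043,0,0,0,0.4]]'|sed -n 2,4p; python3 inch.py '[[0,0,0.004,0,0,0,0.4],[0,0,0.008,0,0,0,0.4],[0,0,0.008,0,0,0,0.4]]'|sed -n 2,4p;python3 go.py .6885,-.0824,.2
```

```text
tool_pos: [0.6882, -0.0845, 0.2406]
ee_rot: [0.988, 0.155, -0.002, -0.001]
contact_force: [-0.7, 0.4, -0.2]
tool_pos: [0.6892, -0.0843, 0.2343]
ee_rot: [0.988, 0.155, 0.0, -0.0]
contact_force: [0.0, 0.5, 0.7]
15.6 joints [ 0.09  0.69 -0.01  1.28  0.    1.16 -1.17] yaw 0.312
.6885,-.0824,.2 [-0.0001 -0.002   0.0343] rows 1.0
```

```bash
python3 inch.py '[[0,-0.002,0,0,0,0,0.4],[0,-0.002,0.006,0,0,0,0.4],[0,-0.002,0.012,0,0,0,0.4],[0,-0.002,0.012,0,0,0,0.4]]'|sed -n 2,4p; python3 inch.py '[[0,0,0.006,0,0,0,0.4],[0,0,0.012,0,0,0,0.4],[0,0,0.018,0,0,0,0.4],[0,0,0.018,0,0,0,0.4]]'|sed -n 2,4p;python3 go.py .6885,-.0824,.177
```

```text
tool_pos: [0.6876, -0.0826, 0.2209]
ee_rot: [0.988, 0.155, -0.002, -0.0]
contact_force: [-0.2, 0.7, -0.2]
tool_pos: [0.6876, -0.0827, 0.2026]
ee_rot: [0.988, 0.155, -0.002, -0.0]
contact_force: [0.2, -0.1, -0.9]
16.2667 joints [ 0.09  0.72 -0.01  1.33  0.    1.1  -1.17] yaw 0.312
.6885,-.0824,.177 [0.001  0.0001 0.0256] rows 1.0
```

Free of force; continuing down to contact.

```bash
python3 inch.py '[[0.001,0,0.008,0,0,0,0.4],[0.001,0,0.016,0,0,0,0.4],[0.001,0,0.021,0,0,0,0.4],[0.001,0,0.021,0,0,0,0.4]]'|sed -n 2,4p; python3 inch.py '[[0,0,0.003,0,0,0,0.4],[0,0,0.006,0,0,0,0.4],[0,0,0.007,0,0,0,0.4],[0,0,0.007,0,0,0,0.4]]'|sed -n 2,4p
```

```text
tool_pos: [0.6885, -0.0822, 0.1817]
ee_rot: [0.988, 0.155, -0.002, -0.0]
contact_force: [-0.2, 0.5, -1.4]
tool_pos: [0.6899, -0.0824, 0.1783]
ee_rot: [0.988, 0.155, 0.001, 0.0]
contact_force: [-0.4, 0.9, 4.4]
```

```bash
python3 inch.py '[[0,0,-0.001,0,0,0,0.4],[0,0,-0.001,0,0,0,0.8],[0,0,-0.001,0,0,0,0.8],[0,0,-0.001,0,0,0,0.8],[0,0,-0.001,0,0,0,0.8],[0,0,-0.001,0,0,0,0.8]]'; python3 inch.py '[[0,0,-0.03,0,0,0,0.8],[0,0,-0.07,0,0,0,0.8],[0,0,-0.1,0,0,0,0.8],[0,0,-0.1,0,0,0,0.8],[0,0,-0.1,0,0,0,0.8]]'|sed -n 2p;python3 - <<'E'
from h import *
im0=eyes.read_camera("side");u,v=240,110
b=cv2.resize(im0[v:v+80,u:u+80],(560,560),interpolation=cv2.INTER_CUBIC);cv2.imwrite("pics/s2.png",b)
E
python3 go.py .4493,-.0176,.12
```

```text
t: 17.43
tool_pos: [0.6895, -0.0824, 0.1774]
ee_rot: [0.988, 0.155, -0.0, -0.0]
contact_force: [-1.0, -0.1, -0.6]
width: 0.793
grip_force: 0.0
tool_pos: [0.6907, -0.0826, 0.2804]
17.9 joints [ 0.09  0.66 -0.    1.22  0.    1.26 -1.17] yaw 0.312
.4493,-.0176,.12 [-0.2088 -0.1354  0.1578] rows 8.0
```

View pics/s2.png

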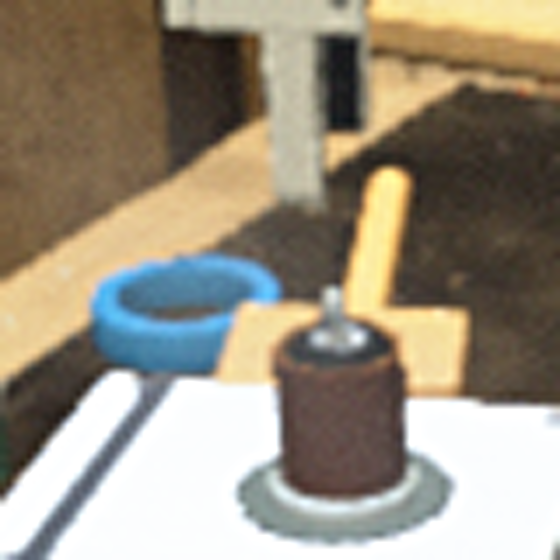

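The sleeve is seated, with the drum top just proud of it. On to the washer.

```bash
python3 inch.py '[[-0.026,-0.017,0.005,0,0,0,0.8],[-0.052,-0.034,0.012,0,0,0,0.8],[-0.078,-0.051,0.025,0,0,0,0.8],[-0.104,-0.068,0.04,0,0,0,0.8],[-0.13,-0.085,0.055,0,0,0,0.8],[-0.156,-0.102,0.07,0,0,0,0.8],[-0.18,-0.118,0.09,0,0,0,0.8],[-0.2,-0.13,0.11,0,0,0,0.8],[-0.208,-0.135,0.13,0,0,0,0.8],[-0.209,-0.135,0.138,0,0,0,0.8]]'|sed -n 2p; python3 inch.py '[[0,0,0,0,0,0,0.8],[0,0,0,0,0,0,0.8],[0,0,0,0,0,0,0.8]]'|sed -n 2,4p;python3 go.py .4495,-.0174,.025
```

```text
tool_pos: [0.4437, -0.0173, 0.1367]
tool_pos: [0.451, -0.0183, 0.1402]
ee_rot: [0.988, 0.155, 0.001, 0.0]
contact_force: [-1.0, 0.2, 0.2]
18.9833 joints [ 0.01  0.46 -0.02  2.1   0.02  0.58 -1.29] yaw 0.311
.4495,-.0174,.025 [-0.0014 -0.0014  0.1151] rows 3.0
```

```bash
python3 inch.py '[[-0.001,-0.001,0.03,0,0,0,0.8],[-0.001,-0.001,0.06,0,0,0,0.8],[-0.001,-0.001,0.09,0,0,0,0.8],[-0.001,-0.001,0.108,0,0,0,0.8],[-0.001,-0.001,0.115,0,0,0,0.8],[-0.001,-0.001,0.115,0,0,0,0.8],[-0.001,-0.001,0.115,0,0,0,0.8]]'; python3 inch.py '[[0,0,0,0,0,0,0.35],[0,0,0,0,0,0,0.35],[0,0,0,0,0,0,0.35],[0,0,0,0,0,0,0.35],[0,0,0,0,0,0,0.35],[0,0,0,0,0,0,0.35],[0,0,0,0,0,0,0.35]]' 15
```

```text
t: 19.57
tool_pos: [0.4492, -0.0175, 0.0253]
ee_rot: [0.988, 0.155, 0.001, 0.0]
contact_force: [1.3, -0.1, 1.1]
width: 0.8
grip_force: 0.0
t: 20.15
tool_pos: [0.4481, -0.0174, 0.025]
ee_rot: [0.988, 0.155, 0.0, 0.0]
contact_force: [0.2, 0.5, 3.5]
width: 0.445
grip_force: 15.0
```

```bash
python3 inch.py '[[0,0,-0.02,0,0,0,0.3],[0,0,-0.06,0,0,0,0.3],[0,0,-0.1,0,0,0,0.3],[0,0,-0.14,0,0,0,0.3],[0,0,-0.18,0,0,0,0.3],[0,0,-0.22,0,0,0,0.3],[0,0,-0.235,0,0,0,0.3],[0,0,-0.235,0,0,0,0.3]]' 25;python3 go.py .688,-.0826,.255
```

```text
t: 20.82
tool_pos: [0.4501, -0.0174, 0.2636]
ee_rot: [0.988, 0.155, 0.005, 0.001]
contact_force: [-0.3, -0.7, -1.1]
width: 0.434
grip_force: 25.0
20.8167 joints [ 0.01  0.28 -0.02  1.94  0.01  0.91 -1.28] yaw 0.312
.688,-.0826,.255 [0.2063 0.135  0.0108] rows 6.0
```

```bash
python3 inch.py '[[0.026,0.017,0,0,0,0,0.3],[0.052,0.034,0,0,0,0,0.3],[0.078,0.051,0,0,0,0,0.3],[0.104,0.068,0,0,0,0,0.3],[0.13,0.085,0,0,0,0,0.3],[0.156,0.102,0,0,0,0,0.3],[0.18,0.118,0,0,0,0,0.3],[0.197,0.129,0,0,0,0,0.3],[0.206,0.135,0,0,0,0,0.3],[0.207,0.135,0,0,0,0,0.3]]'|sed -n 2p; python3 inch.py '[[0,0,0,0,0,0,0.3],[0,0,0,0,0,0,0.3],[0,0,0,0,0,0,0.3],[0,0,0,0,0,0,0.3]]'|sed -n 2,4p;python3 go.py .688,-.0826,.235
python3 - <<'E'
from h import *
im0=eyes.read_camera("side");u,v=250,115
b=cv2.resize(im0[v:v+60,u:u+60],(540,540),interpolation=cv2.INTER_CUBIC);cv2.imwrite("pics/w1.png",b)
E
```

```text
tool_pos: [0.6867, -0.0834, 0.2553]
tool_pos: [0.6856, -0.082, 0.2599]
ee_rot: [0.988, 0.155, -0.0, -0.0]
contact_force: [0.6, 0.1, -1.1]
21.9833 joints [ 0.09  0.67 -0.    1.26  0.    1.21 -1.17] yaw 0.312
.688,-.0826,.235 [0.0021 0.0013 0.0249] rows 1.0
```

View pics/w1.png

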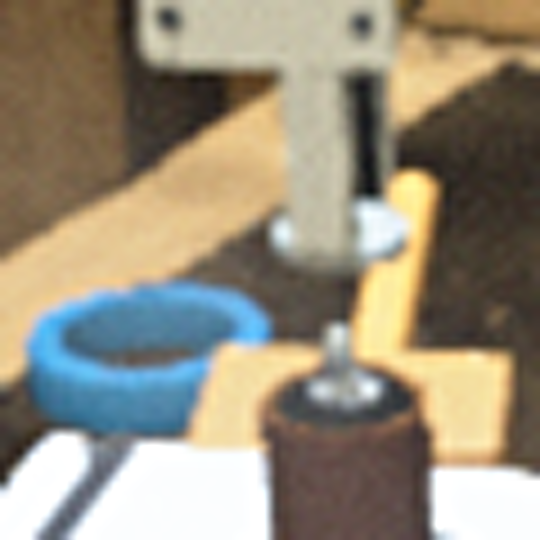

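The washer is level, about 1.6 mm right of the axis. The remaining commanded correction covers that, so I'll descend.

```bash
python3 inch.py '[[0.002,0.001,0.006,0,0,0,0.3],[0.002,0.001,0.012,0,0,0,0.3],[0.002,0.001,0.018,0,0,0,0.3],[0.002,0.001,0.024,0,0,0,0.3],[0.002,0.001,0.024,0,0,0,0.3]]'|sed -n 2,4p; python3 inch.py '[[0,0,0.004,0,0,0,0.3],[0,0,0.008,0,0,0,0.3],[0,0,0.008,0,0,0,0.3]]'|sed -n 2,4p; python3 go.py .688,-.0826,.211
```

```text
tool_pos: [0.6875, -0.0826, 0.2334]
ee_rot: [0.988, 0.155, -0.002, -0.001]
contact_force: [-0.2, 0.4, -0.7]
tool_pos: [0.6882, -0.0827, 0.2267]
ee_rot: [0.988, 0.155, -0.001, -0.0]
contact_force: [0.4, -0.3, -0.4]
22.7 joints [ 0.09  0.7  -0.    1.3   0.    1.15 -1.17] yaw 0.312
.688,-.0826,.211 [-0.0001 -0.0001  0.0157] rows 1.0
```

```bash
python3 inch.py '[[0,0,0.004,0,0,0,0.3],[0,0,0.008,0,0,0,0.3],[0,0,0.01,0,0,0,0.3],[0,0,0.01,0,0,0,0.3]]'|sed -n 2,4p; python3 inch.py '[[0,0,0.002,0,0,0,0.3],[0,0,0.004,0,0,0,0.3],[0,0,0.006,0,0,0,0.3],[0,0,0.006,0,0,0,0.3]]'|sed -n 2,4p
```

```text
tool_pos: [0.6882, -0.0827, 0.2169]
ee_rot: [0.988, 0.155, -0.001, -0.0]
contact_force: [-0.0, -0.4, -1.5]
tool_pos: [0.6886, -0.0822, 0.2115]
ee_rot: [0.988, 0.155, 0.0, -0.0]
contact_force: [-1.0, 1.5, -0.3]
```

```bash
python3 inch.py '[[0,0,0.001,0,0,0,0.3],[0,0,0.002,0,0,0,0.3],[0,0,0.002,0,0,0,0.3],[0,0,0.002,0,0,0,0.3]]'|sed -n 2,4p
```

```text
tool_pos: [0.6886, -0.0822, 0.2114]
ee_rot: [0.988, 0.155, 0.001, -0.0]
contact_force: [-2.4, 1.8, 6.2]
```

```bash
python3 inch.py '[[0,0,-0.001,0,0,0,0.3],[0,0,-0.001,0,0,0,0.65],[0,0,-0.001,0,0,0,0.65],[0,0,-0.001,0,0,0,0.65],[0,0,-0.001,0,0,0,0.65]]'; python3 inch.py '[[0,0,-0.02,0,0,0,0.65],[0,0,-0.05,0,0,0,0.65],[0,0,-0.07,0,0,0,0.65],[0,0,-0.07,0,0,0,0.65],[0,0,-0.07,0,0,0,0.65]]'|sed -n 2p;python3 - <<'E'
from h import *
im0=eyes.read_camera("side");u,v=250,115
b=cv2.resize(im0[v:v+60,u:u+60],(540,540),interpolation=cv2.INTER_CUBIC);cv2.imwrite("pics/w2.png",b)
E
python3 go.py .4651,-.205,.15
```

```text
t: 24.12
tool_pos: [0.6885, -0.0832, 0.2102]
ee_rot: [0.988, 0.155, -0.0, 0.0]
contact_force: [0.1, 0.6, -0.2]
width: 0.635
grip_force: 0.0
tool_pos: [0.6892, -0.0831, 0.2818]
24.5833 joints [ 0.09  0.66  0.    1.22 -0.    1.26 -1.17] yaw 0.312
.4651,-.205,.15 [-0.2498  0.0478  0.1303] rows 7.0
```

View pics/w2.png

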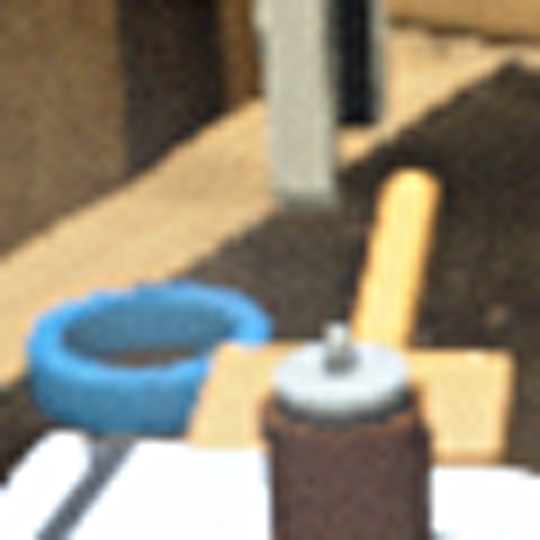

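The washer lies flat on the drum, on the axis. Last, the nut.

```bash
python3 inch.py '[[-0.036,0.007,0,0,0,0,0.65],[-0.072,0.014,0.01,0,0,0,0.65],[-0.108,0.021,0.03,0,0,0,0.65],[-0.142,0.028,0.05,0,0,0,0.65],[-0.176,0.034,0.07,0,0,0,0.65],[-0.208,0.04,0.09,0,0,0,0.65],[-0.235,0.045,0.11,0,0,0,0.65],[-0.25,0.048,0.125,0,0,0,0.65],[-0.25,0.048,0.13,0,0,0,0.65],[-0.25,0.048,0.13,0,0,0,0.65]]'|sed -n 2p; python3 inch.py '[[0,0,0,0,0,0,0.65],[0,0,0,0,0,0,0.65]]'|sed -n 2,4p;python3 go.py .4651,-.2048,.025
```

```text
tool_pos: [0.4638, -0.2047, 0.1488]
tool_pos: [0.4675, -0.2041, 0.1512]
ee_rot: [0.988, 0.157, 0.001, 0.0]
contact_force: [1.0, -0.0, -0.2]
25.5833 joints [ 0.37  0.52 -0.01  1.93  0.    0.69 -0.89] yaw 0.314
.4651,-.2048,.025 [-2.900e-03 -1.000e-04  1.262e-01] rows 4.0
```

```bash
python3 inch.py '[[-0.003,0,0.03,0,0,0,0.65],[-0.003,0,0.06,0,0,0,0.65],[-0.003,0,0.09,0,0,0,0.65],[-0.003,0,0.115,0,0,0,0.65],[-0.003,0,0.126,0,0,0,0.65],[-0.003,0,0.126,0,0,0,0.65],[-0.003,0,0.126,0,0,0,0.65]]'; python3 inch.py '[[0,0,0,0,0,0,0.25],[0,0,0,0,0,0,0.25],[0,0,0,0,0,0,0.25],[0,0,0,0,0,0,0.25],[0,0,0,0,0,0,0.25],[0,0,0,0,0,0,0.25]]' 15
```

```text
t: 26.17
tool_pos: [0.4642, -0.2055, 0.025]
ee_rot: [0.988, 0.156, 0.001, 0.0]
contact_force: [0.0, -0.2, 0.5]
width: 0.655
grip_force: 0.0
t: 26.67
tool_pos: [0.4627, -0.2061, 0.025]
ee_rot: [0.988, 0.155, 0.0, 0.0]
contact_force: [-0.1, -0.7, 2.3]
width: 0.315
grip_force: 15.0
```

```bash
python3 inch.py '[[0,0,-0.02,0,0,0,0.2],[0,0,-0.06,0,0,0,0.2],[0,0,-0.1,0,0,0,0.2],[0,0,-0.14,0,0,0,0.2],[0,0,-0.18,0,0,0,0.2],[0,0,-0.22,0,0,0,0.2],[0,0,-0.235,0,0,0,0.2],[0,0,-0.235,0,0,0,0.2]]' 25;python3 go.py .687,-.083,.255
```

```text
t: 27.33
tool_pos: [0.4646, -0.207, 0.2641]
ee_rot: [0.988, 0.155, 0.004, 0.003]
contact_force: [-0.1, 0.3, -1.9]
width: 0.309
grip_force: 25.0
27.3333 joints [ 0.38  0.37 -0.    1.8   0.    0.97 -0.88] yaw 0.312
.687,-.083,.255 [ 0.2496 -0.0499  0.0107] rows 7.0
```

```bash
python3 inch.py '[[0.035,-0.007,0,0,0,0,0.2],[0.07,-0.014,0,0,0,0,0.2],[0.105,-0.021,0,0,0,0,0.2],[0.14,-0.028,0,0,0,0,0.2],[0.175,-0.035,0,0,0,0,0.2],[0.205,-0.041,0,0,0,0,0.2],[0.23,-0.046,0,0,0,0,0.2],[0.245,-0.049,0,0,0,0,0.2],[0.25,-0.05,0,0,0,0,0.2],[0.25,-0.05,0,0,0,0,0.2]]'|sed -n 2p; python3 inch.py '[[0,0,0,0,0,0,0.2],[0,0,0,0,0,0,0.2],[0,0,0,0,0,0,0.2],[0,0,0,0,0,0,0.2]]'|sed -n 2,4p;python3 go.py .687,-.083,.24
python3 - <<'E'
from h import *
im0=eyes.read_camera("side");u,v=260,115
b=cv2.resize(im0[v:v+50,u:u+50],(600,600),interpolation=cv2.INTER_CUBIC);cv2.imwrite("pics/n1.png",b)
E
```

```text
tool_pos: [0.6848, -0.0804, 0.2567]
tool_pos: [0.6844, -0.0829, 0.2601]
ee_rot: [0.988, 0.155, -0.0, 0.0]
contact_force: [-0.2, 0.0, -0.6]
28.5 joints [ 0.1   0.67 -0.01  1.26  0.01  1.21 -1.18] yaw 0.31
.687,-.083,.24 [0.0024 0.0009 0.0201] rows 1.0
```

View pics/n1.png

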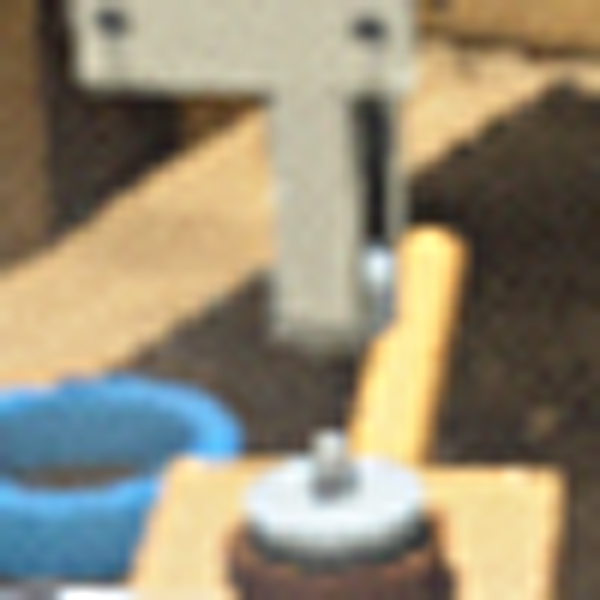

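The nut's right edge at (393,290) puts its centre at about 327, close to the spindle line. I'll make a small correction and descend with force feedback.

```bash
python3 inch.py '[[0.0012,0.0005,0.006,0,0,0,0.2],[0.0012,0.0005,0.012,0,0,0,0.2],[0.0012,0.0005,0.018,0,0,0,0.2],[0.0012,0.0005,0.024,0,0,0,0.2],[0.0012,0.0005,0.024,0,0,0,0.2]]'|sed -n 2,4p; python3 inch.py '[[0,0,0.003,0,0,0,0.2],[0,0,0.006,0,0,0,0.2],[0,0,0.006,0,0,0,0.2]]'|sed -n 2,4p;  python3 inch.py '[[0,0,0.002,0,0,0,0.2],[0,0,0.003,0,0,0,0.2],[0,0,0.003,0,0,0,0.2]]'|sed -n 2,4p
```

```text
tool_pos: [0.6853, -0.0817, 0.2334]
ee_rot: [0.988, 0.155, -0.002, -0.001]
contact_force: [0.0, -0.1, -1.0]
tool_pos: [0.6862, -0.0817, 0.229]
ee_rot: [0.988, 0.155, -0.0, -0.0]
contact_force: [-0.6, 0.5, -1.6]
tool_pos: [0.6864, -0.0818, 0.2265]
ee_rot: [0.988, 0.155, -0.0, -0.0]
contact_force: [0.9, -0.3, -1.0]
```

```bash
python3 inch.py '[[0,0,0.002,0,0,0,0.2],[0,0,0.004,0,0,0,0.2],[0,0,0.006,0,0,0,0.2],[0,0,0.006,0,0,0,0.2]]'|sed -n 2,4p;  python3 inch.py '[[0,0,0.001,0,0,0,0.2],[0,0,0.002,0,0,0,0.2],[0,0,0.003,0,0,0,0.2],[0,0,0.003,0,0,0,0.2]]'|sed -n 2,4p
```

```text
tool_pos: [0.6861, -0.0818, 0.2201]
ee_rot: [0.988, 0.155, -0.001, -0.0]
contact_force: [-0.7, -0.2, -0.9]
tool_pos: [0.6865, -0.0818, 0.2184]
ee_rot: [0.988, 0.155, 0.0, 0.0]
contact_force: [-0.8, 0.7, 2.4]
```

Contact came at 0.2184 against 0.218 expected, so the nut is on the washer. I'll release, lift and check.

```bash
python3 inch.py '[[0,0,0,0,0,0,0.2],[0,0,0,0,0,0,0.6],[0,0,0,0,0,0,0.6],[0,0,0,0,0,0,0.6],[0,0,0,0,0,0,0.6]]'; python3 inch.py '[[0,0,-0.02,0,0,0,0.6],[0,0,-0.05,0,0,0,0.6],[0,0,-0.09,0,0,0,0.6],[0,0,-0.1,0,0,0,0.6],[0,0,-0.1,0,0,0,0.6],[0,0,-0.1,0,0,0,0.6]]'|sed -n 2p;python3 - <<'E'
from h import *
im0=eyes.read_camera("side");u,v=250,115
b=cv2.resize(im0[v:v+70,u:u+70],(560,560),interpolation=cv2.INTER_CUBIC);cv2.imwrite("pics/n2.png",b)
E
```

```text
t: 30.55
tool_pos: [0.6863, -0.0818, 0.2173]
ee_rot: [0.988, 0.155, -0.0, -0.0]
contact_force: [0.8, 0.4, -0.5]
width: 0.553
grip_force: 0.0
tool_pos: [0.6863, -0.0819, 0.3174]
```

View pics/n2.png

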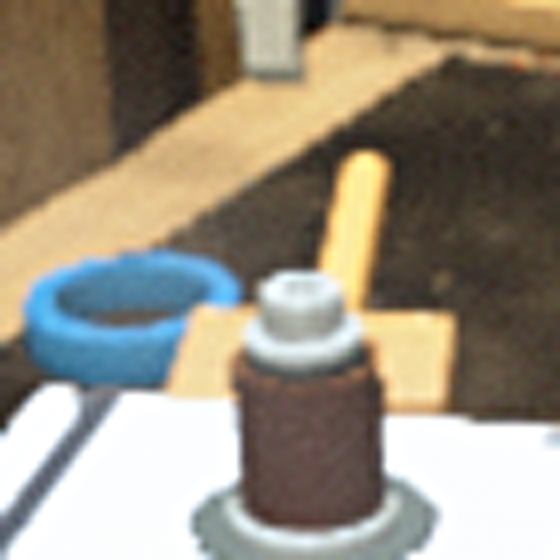

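The picture shows the whole stack upright: nut at (300,300) on the washer at (303,340), above the sleeved drum. Handing in.

```bash
python3 -c "
from workcell import robot, eyes, order
print(order.sign_off())"
```

```text
the job is handed in; nothing more can be done
None
```

The spindle is rebuilt in order (drum, sleeve, washer, nut) and handed in at about 31 s. The final picture shows the stack upright and the gripper clear of it; sign-off returned no verdict.

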